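# Strip the outer of two stuck nested pots in a bench fork

### The job

The two small steel pots standing upside down, one over the other, are stuck together. Without touching the outer pot, push the pair along the bench by the lower pot's wide flange into the open end of the stripping fork until the flange bears gently but firmly against the fork's stop; then lift the outer pot straight off, so that the fork keeps the inner pot down on the bench, and set the outer pot down gently, mouth down, in the middle of the steel drip tray. Leave the inner pot under the fork and the bystanding things where they are.

Things in the scene. Friction and masses are not known exactly. Their poses are not given: they have to be found in the camera images.
- inner_pot: Inner pot: steel, upside down on the bench, 0.15 to 0.23 kg. Flange 96 mm across, 8 mm thick at the bottom, then a 42 mm wide wall up to 45 mm, then a 33 mm crown up to 63 mm, hidden in the outer pot: only the flange and 12 mm of wall show. Origin: centre of the flange's underside; z up. Pushed, the pair rubs on the bench with 1 to 5 N.
- outer_pot: Outer pot: plain steel cup upside down over the inner, 56 mm across, 46 mm tall, 0.2 kg. Origin: centre of its open rim, 20 mm over the bench when nested; z to its closed top, 66 mm over the bench. Rubber nubs inside grip the inner pot: pulling it off takes 8 to 19 N over the first 20 mm and drags the inner pot up unless held down; clear 50 mm up. Grip it with 20 to 45 N.
- stop_base: Stop end of the fork, fixed. Origin: on the bench, on the fork's centre line; x points into the fork, y across. Crossbar at x = 75 to 97 mm, 16 mm high, thumb screw 30 mm. Its stop bar (44 mm wide, 10 mm high) may be clamped anywhere in a 24 mm range: a flange against it has its centre at x = -24 to 0 mm. This setting is not reported: feel for it. Press with 4 to 15 N, never 40 N.
- fork_rails: The fork's two aluminium rails, fixed, with the stop end's origin and axes. Walls at y = +-51 mm guide the flange; lips reach in to y = +-38 mm, from x = -65 to 35 mm, undersides 11 mm, tops 16 mm above the bench: the flange slides under, the pots pass between. Splayed guides 12 mm high widen the open end to y = +-65 mm at x = -100 mm.
- drip_tray: Low square steel tray, fixed, 156 x 156 mm, rim 12 mm high and 4 mm thick, inner floor 4 mm above the bench. Origin: centre of its underside, on the bench; x and y along its sides.
- beaker: Bystander, loose: white plastic beaker, 96 mm wide, 100 mm high; origin centre of underside.
- dropper_bottle: Bystander, loose: small white dropper bottle, 38 mm wide, 90 mm high; origin centre of underside.
- media_bottle: Bystander, loose: capped bottle, 84 mm wide, 153 mm high; origin centre of underside.
- carton_tray: Bystander, loose: open white carton tray, 85 x 150 x 55 mm; origin centre of underside.
Mind the look-alikes: they are no part of the job. Leave any brown or orange look-alike of the outer_pot alone.

How it is judged:
By the outcome, as a careful person would: the job done as asked, in the order asked, and still so for the second after the job is handed in, with the robot touching nothing.
It also fails if it takes over 72 s, if anything falls off the work surface, if the arm or the gripper's body presses on something with over 40 N, if the wrist force passes 120 N, or if a joint passes its speed limit or range.

### The arm

A 7-joint arm with a two-finger parallel gripper is mounted at the origin on a cart in front of the work surface, level with it; the furniture and walls round the work are solid. World frame = base frame: x ahead of the robot, y to its left, z up, the work surface at z = 0. Lengths are in m, angles in degrees, forces in N, time in s.
With the tool pointing down it reaches from about 0.425 to 0.875 m from the base axis. Payload 4.7 kg.
Tool frame: the origin (TCP) lies at the very end of the fingers, on their centre line; the grasp point (between the pads) lies behind it (env.pinch_z is the z of the grasp point in the tool frame, in m); z points along the fingers, y is the direction in which the jaws open and shut (so a half turn about z gives the same grasp; the last joint's range is limited). The gripper opens to 87 mm and grips with 3 to 60 N. Pads are 19 mm wide; open, the fingers measure 117 mm over their backs; the gripper's body (75 mm by 190 mm) begins 51 mm behind the grasp point.
Start: joints at [-71.499, 18.392, -4.016, 83.108, 1.295, 78.541, -3.26], TCP at [0.198, 0.619, 0.223] pointing down, gripper open.
Joint ranges: [-163.93, 163.93], [-17.29, 119.83], [-79.2, 71.16], [3.27, 140.29], [-89.18, 269.18], [5.43, 117.66], [-154.24, 154.24]. Speed limits (degrees/s): [147.25, 147.25, 180, 180, 180, 180, 180].

### API

Orientations are given as [roll, pitch, yaw] about the fixed x, y, z axes, in that order (R = Rz(yaw) Ry(pitch) Rx(roll)).
In Python, from cell import readout, read_camera, env gives the robot as it stands. The module is installed in compiled form; this text tells all that it offers.
- The arm moves only by the tool servo_tool, never from a script. Its argument "plan" is a list that holds one entry, the list of rows, each a list of 5 numbers: the finger opening in m, from 0 to 0.087, then the shift along the tool's x, y, z in m, then the turn about the tool's z in rad. In form: [[[jaw, x, y, z, yaw], ...]]. A call has 1 to 12 rows; each row is the pose to reach, as a shift and turn from the pose measured when the call began, along the tool's axes at that moment; what a row does not reach only later rows make up. A row lasts 1/12 s, in which the tool goes at most 41.7 mm and 7.16 degrees, less where a joint would pass 70% of its speed; a pose out of reach is approached as far as the arm can. A call with a gripper value outside its range is refused whole. The fingers move at their own pace and stop on an object; "force" is the grip in N (left out, the last holds). Time passes only in rows, so rows that repeat a pose let the fingers close. It gives the time, the measured TCP pose, the force and the opening at its end, in the units of the state.
- readout.get_obs(): the state, without advancing time (a new reading comes with each control period).
- read_camera(name): name is "scene" or "top" or "wrist"; returns a dict with "image" (480x640x3 uint8, red, green, blue), "range_z" (480x640 float32, m along the optical axis (not along the pixel's ray), 0 where there is no reading), "mtx" (3x3 intrinsics, pixels), "camera_from_world" (4x4, takes a point from world to camera coordinates). Camera axes: x right, y up, looking along -z (the intrinsics and any distortion apply to the point x, -y, -z); pixel columns grow to the right and rows downward; lengths in m; the calibration is good to about 2 mm. A picture is of the moment at which its call begins.
- env.sign_off(): hands the job in, once; it reports no verdict.
The state is a dict: "time_s": time; "qpos": joint angles; "joint_velocities": joint speeds; "effort": joint torques, N m; "tool_pos": TCP position; "tool_rot": TCP orientation; "force": force on the tool from outside, world axes, zero at the start; "wrist_torque": the same for the moment, N m; "grip_width": finger opening in m.
Only numpy, scipy, OpenCV 4.12 (cv2) and the standard library are available. Lean on these libraries where they do the work, as an engineer would, in place of code of your own. Each camera call takes 0.05 s, during which the arm holds its last target. There are 200 camera calls.

## Working session

There is one attempt and no reset: what is moved stays moved. The work goes in short steps, Python scripts to look and compute and a tool call to move; the robot and the scene stay as the last step left them, time stands still between calls to the robot, and variables do not carry over. Pictures are saved under pics/ and viewed, about 8 in all and at most 12, crops included, and the job is handed in when it is done.

Besides the shell and the picture viewer there is one more tool, called after ">>>" as name(argument=value, ...), one argument or row to a line, values as JSON. servo_tool: Moves the arm, as the interface text tells. Its arguments: {"type":"object","properties":{"plan":{"type":"array"},"force":{"type":"number"}},"required":["plan"]}

```bash
mkdir -p pics; ls
python3 - <<'E'
from cell import readout, read_camera, env
import numpy as np, cv2, pickle
print(readout.get_obs(), env.pinch_z)
d={}
for n in ("scene","top"):
    c=read_camera(n); d[n]=c
    cv2.imwrite(f"pics/{n}0.png",c["image"][:,:,::-1])
    print(n,c["mtx"].tolist(),np.round(c["camera_from_world"],4).tolist(),(c["range_z"]>0).mean(), c.keys())
pickle.dump(d,open("cams0.pkl","wb"))
E
```

```text
pics
{'time_s': 0.0, 'qpos': array([-71.49901914,  18.44108899,  -4.01637634,  83.17550621,
         1.29483459,  78.54305213,  -3.25774666]), 'joint_velocities': array([ 0.00232675, -0.01843104, -0.07455993,  0.043362  , -0.02098261,
       -0.04922842, -0.01172647]), 'effort': array([-1.85688377e-04, -4.91287208e+01, -4.03983174e-01, -3.12535286e+01,
       -6.39096508e-02,  4.36133821e-02,  1.92118378e-04]), 'tool_pos': array([0.19741203, 0.61869283, 0.22143337]), 'tool_rot': array([-1.79885595e+02,  5.46151895e-03,  1.62311810e+02]), 'force': array([0.91112163, 0.80150239, 0.53213195]), 'wrist_torque': array([-0.01065655, -0.01022588, -0.0232747 ]), 'grip_width': 0.08695841469470257} -0.0187
scene [[623.4412111883979, 0.0, 328.1847766895465], [0.0, 623.4412111883979, 246.7598359780919], [0.0, 0.0, 1.0]] [[0.6261, -0.7797, -0.0012, -0.3194], [0.6107, 0.4894, 0.6226, -0.4237], [-0.4848, -0.3905, 0.7826, -1.2783], [0.0, 0.0, 0.0, 1.0]] 0.9961100260416667 dict_keys(['image', 'range_z', 'mtx', 'camera_from_world'])
top [[489.97814491577515, 0.0, 314.7504673402906], [0.0, 489.97814491577515, 236.1595358156411], [0.0, 0.0, 1.0]] [[-0.0967, -0.9953, -0.0062, 0.1225], [0.9711, -0.0957, 0.2186, -0.5688], [-0.2181, 0.0152, 0.9758, -1.3266], [0.0, 0.0, 0.0, 1.0]] 0.9959440104166667 dict_keys(['image', 'range_z', 'mtx', 'camera_from_world'])
```

View pics/top0.png

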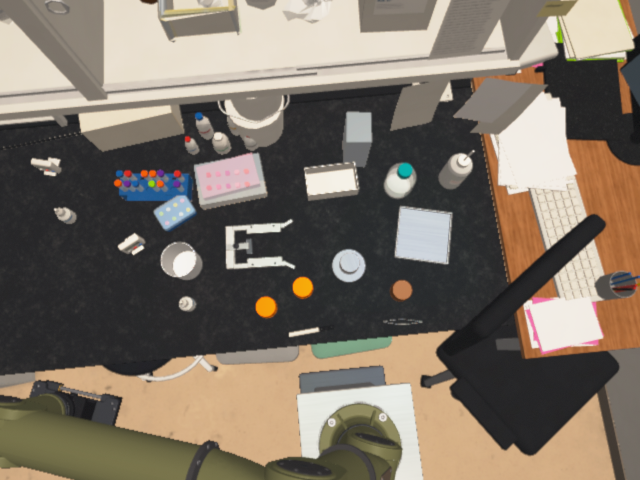

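View pics/scene0.png

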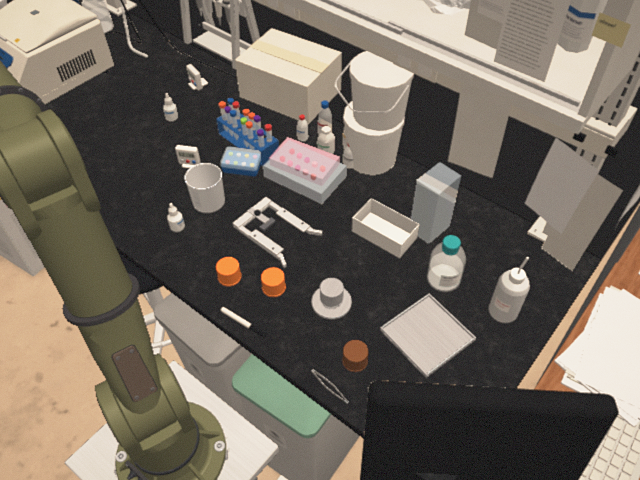

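The top view shows the pair at about (348,265), the fork at (230-292, 220-270) opening to the right, and the tray at (424,235). Orange and brown cups stand near the robot. Next I'll measure these from both cameras.

```bash
cat > h.py <<'E'
import numpy as np, cv2
def world(c,uv,z):
    """cast pixels onto the plane at height z"""
    T=c["camera_from_world"];R=T[:3,:3];o=-R.T@T[:3,3]
    uv=np.atleast_2d(uv).astype(float);K=c["mtx"]
    d=np.c_[(uv[:,0]-K[0,2])/K[0,0],-(uv[:,1]-K[1,2])/K[1,1],-np.ones(len(uv))]@R
    return o+d*((z-o[2])/d[:,2])[:,None]
def cloud(c):
    T=c["camera_from_world"];R=T[:3,:3];o=-R.T@T[:3,3];K=c["mtx"]
    v,u=np.mgrid[:480,:640];r=c["range_z"]
    p=np.dstack([(u-K[0,2])/K[0,0]*r,-(v-K[1,2])/K[1,1]*r,-r])
    return p@R+o
E
python3 - <<'E'
import pickle,numpy as np,cv2
from h import *
d=pickle.load(open("cams0.pkl","rb"))
for n in d:
    P=cloud(d[n]);z=P[...,2]
    # pot top
    pots=world(d[n],{"top":(348,262),"scene":(332,290)}[n],.066)[0]
    near=np.hypot(P[...,0]-pots[0],P[...,1]-pots[1])<.08
    for lo,hi,h in((.060,.072,.066),(.004,.012,.008)):
        m=(near&(z>lo)&(z<hi)).astype(np.uint8)
        cs=max(cv2.findContours(m,0,1)[0],key=cv2.contourArea)
        w=world(d[n],cs[:,0],h)[:,:2].astype(np.float32)
        print(n,h,"circle",cv2.minEnclosingCircle(w), "n",len(w), P[m>0].mean(0).round(4))
    # tray, rim top z .012
    t=world(d[n],{"top":(424,235),"scene":(428,335)}[n],.012)[0]
    m=((np.hypot(P[...,0]-t[0],P[...,1]-t[1])<.13)&(z>.002)&(z<.016)).astype(np.uint8)
    m=cv2.morphologyEx(m,cv2.MORPH_OPEN,np.ones((3,3)))
    cs=max(cv2.findContours(m,0,1)[0],key=cv2.contourArea)
    w=world(d[n],cs[:,0],.012)[:,:2].astype(np.float32)
    print(n,"tray",cv2.minAreaRect(w))
    # neighbours heights
    im=d[n]["image"].astype(int)
c=d["top"];im=c["image"]
cv2.imwrite("pics/fork.png",cv2.resize(im[205:305,210:370][:,:,::-1],None,fx=5,fy=5,interpolation=cv2.INTER_CUBIC))
c=d["scene"];im=c["image"]
cv2.imwrite("pics/forks.png",cv2.resize(im[185:325,215:365][:,:,::-1],None,fx=4,fy=4,interpolation=cv2.INTER_CUBIC))
E
```

```text
scene 0.066 circle ((0.4906926155090332, -0.025691360235214233), 0.029930807650089264) n 69 [ 0.4908 -0.0254  0.0665]
scene 0.008 circle ((0.49143272638320923, -0.022435316815972328), 0.054755937308073044) n 182 [ 0.4802 -0.034   0.0073]
scene tray ((0.5606781244277954, -0.2542709708213806), (0.16201214492321014, 0.16228710114955902), 77.43965148925781)
top 0.066 circle ((0.49312564730644226, -0.022254178300499916), 0.027998678386211395) n 54 [ 0.4936 -0.0226  0.0652]
top 0.008 circle ((0.4929276704788208, -0.020200686529278755), 0.05150100588798523) n 113 [ 0.4898 -0.0198  0.0072]
top tray ((0.6150166392326355, -0.1905871331691742), (0.011835306882858276, 0.0156248202547431), 82.32443237304688)
```

View pics/fork.png

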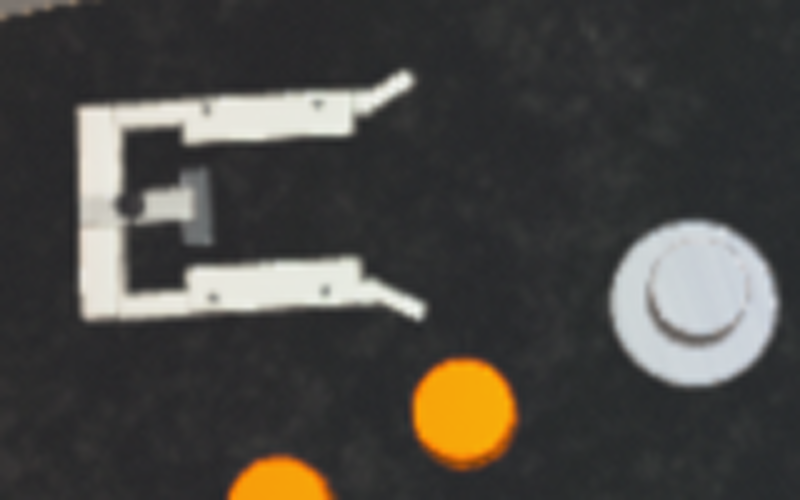

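View pics/forks.png

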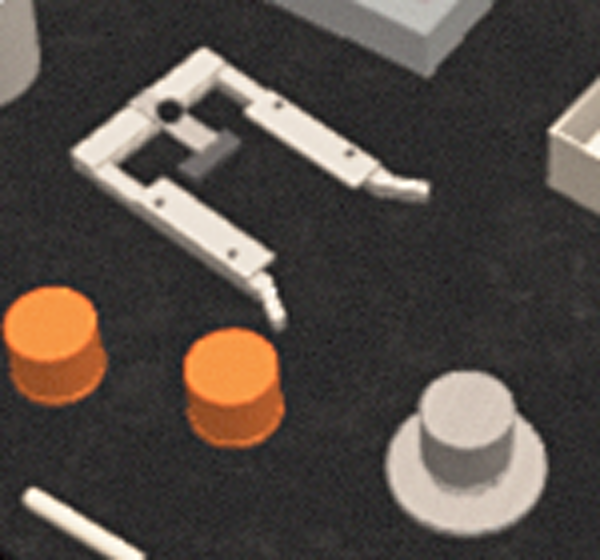

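```bash
cat > m.py <<'E'
import pickle,numpy as np,cv2
from h import *
d=pickle.load(open("cams0.pkl","rb"))
model=np.array([[35,-38],[-65,-38],[35,38],[-65,38],[97,-55],[97,55]])/1000.
# order: upper(far +x world) rail, lower rail, crossbar
px={"top":([(183,143),(353,133),(185,268),(361,260),(77,106),(80,320)],5,(210,205)),
"scene":([(246,112),(360,188),(157,180),(272,258),(203,46),(73,152)],4,(215,185))}
for n,(p,s,o) in px.items():
    uv=(np.array(p)+.5)/s-.5+np.array(o)
    w=world(d[n],uv,.016)[:,:2]
    print(n,w.round(4).tolist())
    print(" lip len",np.linalg.norm(w[0]-w[1]),np.linalg.norm(w[2]-w[3]),"gap",np.linalg.norm(w[0]-w[2]),np.linalg.norm(w[1]-w[3]),"cross",np.linalg.norm(w[4]-w[5]))
    # rigid fit with lip points + mid crossbar
    M=np.vstack([model[:4],[[.097,0]]]);W=np.vstack([w[:4],w[4:].mean(0)])
    mc,wc=M.mean(0),W.mean(0)
    U,S,V=np.linalg.svd((M-mc).T@(W-wc));R=(U@np.diag([1,np.linalg.det(U@V)])@V).T
    t=wc-R@mc
    print(" fork origin",t.round(4),"yaw",np.degrees(np.arctan2(R[1,0],R[0,0])).round(2),"res mm",((M@R.T+t-W)*1e3).round(1).tolist())
# masks by brightness against black bench
for n in d:
    g=d[n]["image"].min(2)
    for name,seed,z in(("pair",{"top":(362,268),"scene":(320,305)}[n],.008),("tray",{"top":(424,235),"scene":(428,335)}[n],.012)):
        m=(g>100).astype(np.uint8)
        k,l=cv2.connectedComponents(m);m=(l==l[seed[1],seed[0]]).astype(np.uint8)
        c=max(cv2.findContours(m,0,1)[0],key=cv2.contourArea)
        w=world(d[n],c[:,0],z)[:,:2].astype(np.float32)
        if name=="tray": print(n,name,cv2.minAreaRect(w))
        else: print(n,name,cv2.minEnclosingCircle(w),cv2.fitEllipse(w))
E
python3 m.py
```

```text
top [[0.6173, 0.2656], [0.6135, 0.1655], [0.5427, 0.2694], [0.5373, 0.1671], [0.6458, 0.3265], [0.5181, 0.332]]
 lip len 0.10015919991355463 0.10246862461567993 gap 0.07470680850094788 0.07613843257989437 cross 0.12781490810577728
 fork origin [0.5782 0.232 ] yaw 87.7 res mm [[0.3, -0.2], [0.1, -0.0], [-1.0, -0.9], [0.3, 1.5], [0.2, -0.3]]
scene [[0.6159, 0.2635], [0.6129, 0.1613], [0.5351, 0.2693], [0.5334, 0.1676], [0.6426, 0.3266], [0.5182, 0.3291]]
 lip len 0.10219592517460736 0.10167698821481724 gap 0.08097955962609964 0.07981801166434901 cross 0.1244223056960211
 fork origin [0.5752 0.2305] yaw 87.3 res mm [[-1.1, 0.2], [-2.8, 2.5], [3.7, -2.0], [0.8, -0.3], [-0.6, -0.4]]
scene pair ((0.49937117099761963, -0.017497150227427483), 0.05897253006696701) ((0.4972468614578247, -0.019594766199588776), (0.0922875627875328, 0.11555837094783783), 127.99674224853516)
scene tray ((0.5597094893455505, -0.25376325845718384), (0.1593623012304306, 0.1613824963569641), 76.66423034667969)
top pair ((0.49489855766296387, -0.023701829835772514), 0.0491161048412323) ((0.4950233995914459, -0.02351316064596176), (0.09539329260587692, 0.09566229581832886), 1.168652892112732)
top tray ((0.5636503100395203, -0.25240418314933777), (0.15809544920921326, 0.15989148616790771), 76.6612319946289)
```

Fork, pair and tray agree between both views to within about 3 mm, and the sizes match. Before pushing, I'll measure the cups beside the path.

Run:
```python
import pickle,numpy as np,cv2
from h import *
d=pickle.load(open("cams0.pkl","rb"))
for n in d:
    P=cloud(d[n]);hsv=cv2.cvtColor(d[n]["image"],cv2.COLOR_RGB2HSV)
    m=((hsv[...,0]<20)&(hsv[...,1]>130)&(hsv[...,2]>60)&(P[...,0]>.35)&(P[...,0]<.6)&(abs(P[...,1])<.3)).astype(np.uint8)
    k,l,s,c=cv2.connectedComponentsWithStats(m)
    for i in range(1,k):
        if s[i,4]<150: continue
        q=P[l==i];h=np.percentile(q[:,2],97)
        cs=max(cv2.findContours(((l==i)&(P[...,2]>h-.006)).astype(np.uint8),0,1)[0],key=cv2.contourArea)
        print(n,"h",h.round(3),cv2.minEnclosingCircle(world(d[n],cs[:,0],h)[:,:2].astype(np.float32)))
    m=(P[...,2]>.07)&(P[...,2]<.2)&(P[...,0]>.3)&(P[...,0]<.7)&(abs(P[...,1])<.4)
    k,l,s,c=cv2.connectedComponentsWithStats(m.astype(np.uint8))
    for i in range(1,k):
        if s[i,4]>60: q=P[l==i];print(n,"tall",q.min(0).round(3),q.max(0).round(3))
```

```text
scene h 0.051 ((0.39121735095977783, 0.21913357079029083), 0.028513558208942413)
scene h 0.051 ((0.437017023563385, 0.11164464056491852), 0.02809535153210163)
scene h 0.051 ((0.40013551712036133, -0.16411828994750977), 0.028204120695590973)
scene tall [ 0.675 -0.237  0.07 ] [ 0.7   -0.162  0.157]
scene tall [ 0.691 -0.379  0.07 ] [ 0.7  -0.34  0.13]
top h 0.049 ((0.4260862469673157, 0.12282644957304001), 0.021453339606523514)
top h 0.05 ((0.4045145809650421, -0.159796804189682), 0.027268899604678154)
top h 0.05 ((0.39512932300567627, 0.22361034154891968), 0.027597572654485703)
top tall [ 0.695 -0.374  0.072] [ 0.7   -0.339  0.129]
top tall [ 0.678 -0.229  0.07 ] [ 0.7   -0.16   0.124]
top tall [ 0.301 -0.398  0.07 ] [ 0.366 -0.303  0.2  ]
```

Both views put the orange cup more than 40 mm clear of the push path and the brown one clear as well. I'll move over to behind the pair.

>>> servo_tool(
  plan=[
    [[0.06,-0.03,-0.02,0,0.12],[0.032,-0.06,-0.04,0,0.24],[0.032,-0.09,-0.06,0,0.36],[0.032,-0.12,-0.08,0,0.48],[0.032,-0.16,-0.1,0,0.6],[0.032,-0.19,-0.12,0,0.72],[0.032,-0.22,-0.14,0,0.84],[0.032,-0.25,-0.165,0,0.96],[0.032,-0.28,-0.18,0,1.08],[0.032,-0.31,-0.21,0,1.2],[0.032,-0.32,-0.25,0,1.32],[0.032,-0.33,-0.29,0,1.44]],
  ],
  force=30,
)

```text
time_s: 1.1
tool_pos: [0.4243, 0.2397, 0.2214]
tool_rot: [-180.0, 0.2, 79.4]
force: [0.5, 0.2, 0.3]
grip_width: 0.0324
```

>>> servo_tool(
  plan=[
    [[0.032,-0.035,0.01,0,0.06],[0.032,-0.07,0.02,0,0.12],[0.032,-0.105,0.03,0,0.18],[0.032,-0.14,0.041,0,0.24],[0.032,-0.175,0.051,0,0.3],[0.032,-0.21,0.062,0,0.358],[0.032,-0.245,0.072,0,0.358],[0.032,-0.28,0.082,0,0.358],[0.032,-0.311,0.0915,0,0.358],[0.032,-0.311,0.0915,0.04,0.358],[0.032,-0.311,0.0915,0.08,0.358],[0.032,-0.311,0.0915,0.12,0.358]],
  ],
)

```text
time_s: 2.1
tool_pos: [0.4571, -0.0838, 0.1014]
tool_rot: [179.9, 0.0, 58.8]
force: [1.2, 1.3, -2.0]
grip_width: 0.0321
```

>>> servo_tool(
  plan=[
    [[0.032,0,0,0.03,0],[0.032,0,0,0.06,0],[0.032,0,0,0.08,0],[0.032,0,0,0.09,0],[0.032,0,0,0.094,0],[0.032,0,0,0.0975,0],[0.032,0,0,0.0975,0],[0.032,0,0,0.0975,0]],
  ],
)

```text
time_s: 2.77
tool_pos: [0.4583, -0.084, 0.005]
tool_rot: [179.8, -0.0, 58.8]
force: [-0.2, -0.2, -0.8]
grip_width: 0.0318
```

Run:
```python
from cell import *
import cv2,numpy as np
print(readout.get_obs()["tool_pos"],readout.get_obs()["force"])
a=read_camera("wrist")["image"]; b=read_camera("scene")["image"][220:340,260:420]
b=cv2.resize(b,(640,480),interpolation=cv2.INTER_CUBIC)
cv2.imwrite("pics/pre.png",cv2.resize(np.hstack([a,b])[:,:,::-1],(800,300)))
```

```text
[ 0.4583029  -0.08398165  0.00498022] [-0.15557317 -0.1795877  -0.84471813]
```

View pics/pre.png

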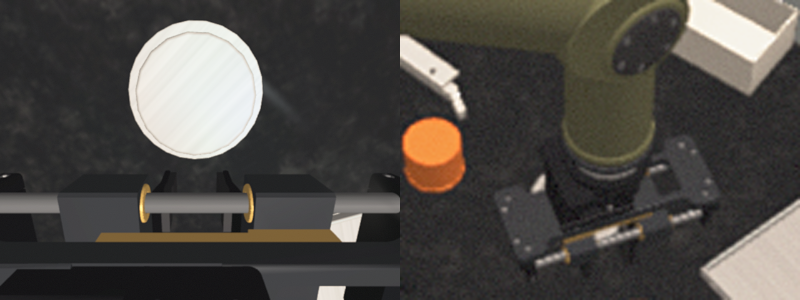

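The wrist view (left half) shows the pot top at about (195,88), centred ahead of the fingers. Now a slow push.

>>> servo_tool(
  plan=[
    [[0.032,0.005,0,0.0015,0],[0.032,0.009,0,0.0015,0],[0.032,0.012,0,0.0015,0],[0.032,0.015,0,0.0015,0],[0.032,0.018,0,0.0015,0],[0.032,0.022,0,0.0015,0],[0.032,0.027,0,0.0015,0],[0.032,0.032,0,0.0015,0],[0.032,0.037,0,0.0015,0],[0.032,0.042,0,0.0015,0],[0.032,0.046,0,0.0015,0],[0.032,0.05,0,0.0015,0]],
  ],
)

```text
time_s: 3.87
tool_pos: [0.4844, -0.0409, 0.0035]
tool_rot: [179.8, -0.0, 58.8]
force: [-1.4, -3.4, 3.1]
grip_width: 0.0323
```

```bash
cat > look.py <<'E'
import sys
from cell import *
from h import *
s=readout.get_obs();print(s["time_s"],s["tool_pos"].round(4),s["tool_rot"].round(2),s["force"].round(2))
c=read_camera("wrist");P=cloud(c);z=P[...,2]
t=s["tool_pos"]
yaw=np.radians(s["tool_rot"][2]);X=np.array([np.cos(yaw),np.sin(yaw)]);Y=np.array([np.sin(yaw),-np.cos(yaw)])
f=(P[...,:2]-t[:2])@X
m=((z>.058)&(z<.073)&(f>0)&(f<.13)&(abs((P[...,:2]-t[:2])@Y)<.06)).astype(np.uint8)
cs=max(cv2.findContours(m,0,1)[0],key=cv2.contourArea)
w=world(c,cs[:,0],.066)[:,:2].astype(np.float32)
o,r=cv2.minEnclosingCircle(w);o=np.array(o)
print("pot",o.round(4),"r",round(r,4),"in tool",((o-t[:2])@X).round(4),((o-t[:2])@Y).round(4))
a=np.radians(87.6);q=o-[.577,.2313]
print("in fork",(q@[np.cos(a),np.sin(a)]).round(4),(q@[-np.sin(a),np.cos(a)]).round(4))
if len(sys.argv)>1: cv2.imwrite(f"pics/{sys.argv[1]}.png",c["image"][:,:,::-1])
E
python3 look.py
```

```text
3.8667 [ 0.4844 -0.0409  0.0035] [ 1.7978e+02 -3.0000e-02  5.8770e+01] [-1.42 -3.44  3.06]
pot [0.5129 0.0069] r 0.0275 in tool 0.0557 -0.0004
in fork -0.2269 0.0547
```

>>> servo_tool(
  plan=[
    [[0.032,0.008,0,0,0],[0.032,0.018,0,0,0],[0.032,0.028,0,0,0],[0.032,0.039,0,0,0],[0.032,0.05,0,0,0],[0.032,0.061,0,0,0],[0.032,0.072,0,0,0],[0.032,0.083,0,0,0],[0.032,0.094,0,0,0],[0.032,0.104,0,0,0],[0.032,0.111,0,0,0],[0.032,0.115,0,0,0]],
  ],
)

```text
time_s: 4.92
tool_pos: [0.545, 0.0599, 0.0036]
tool_rot: [179.8, -0.1, 58.9]
force: [-1.3, -2.8, 2.4]
grip_width: 0.0324
```

```bash
python3 look.py w2
```

```text
4.9167 [0.545  0.0599 0.0036] [ 1.7976e+02 -9.0000e-02  5.8890e+01] [-1.31 -2.8   2.38]
pot [0.5734 0.1078] r 0.0274 in tool 0.0557 -0.0004
in fork -0.1235 -0.0016
```

View pics/w2.png

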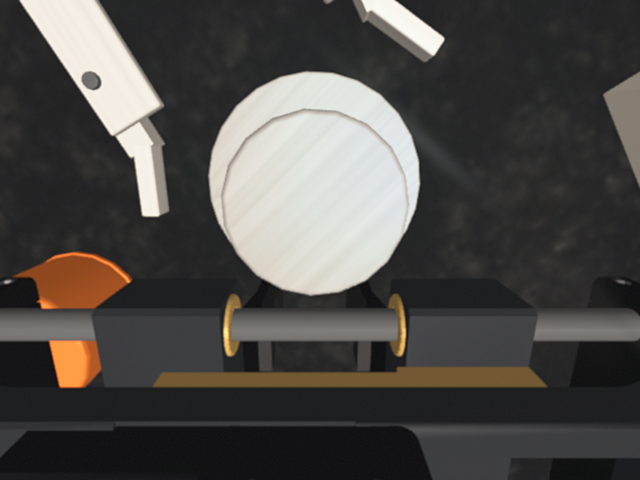

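Run:
```python
from cell import *
from h import *
c=read_camera("wrist")
P=cloud(c)
a=np.radians(87.6);X=np.array([np.cos(a),np.sin(a)]);Y=np.array([-np.sin(a),np.cos(a)])
for n,uv,z in(("Ltip",[(138,215),(168,214)],.012),("Rtip",[(427,60),(443,40)],.012),("Llip",[(112,134),(162,103)],.016)):
    w=world(c,uv,z)[:,:2];q=w-[.577,.2313]
    print(n,w.round(4).tolist(),"fork",np.c_[q@X,q@Y].round(4).tolist(),P[int(uv[0][1])-4,int(uv[0][0])+4].round(4))
# inner edge of left lip: points along edge
w=world(c,[(162,103),(104,3)],.016)[:,:2];e=w[1]-w[0];print("lip edge yaw",np.degrees(np.arctan2(e[1],e[0])))
```

```text
Ltip [[0.499, 0.1381], [0.5108, 0.1315]] fork [[-0.0964, 0.0741], [-0.1025, 0.062]] [0.5017 0.1385 0.0122]
Rtip [[0.6386, 0.128], [0.6473, 0.1312]] fork [[-0.1006, -0.0659], [-0.0971, -0.0744]] [0.6408 0.1285 0.0115]
Llip [[0.5134, 0.17], [0.5384, 0.1689]] fork [[-0.0639, 0.061], [-0.064, 0.036]] [0.5161 0.1701 0.0167]
lip edge yaw 85.65007311993539
```

The pair lies on the fork's centre line: in the wrist view both have an offset of about -2 mm in my frame. I'll swing the tool round the pot to line up with the fork.

>>> servo_tool(
  plan=[
    [[0.032,-0.004,0,0,0],[0.032,-0.004,0.006,0,-0.1],[0.032,-0.002,0.0115,0,-0.2],[0.032,0,0.017,0,-0.3],[0.032,0.002,0.0225,0,-0.4],[0.032,0.0045,0.0275,0,-0.495],[0.032,0.0045,0.0275,0,-0.495],[0.032,0.0045,0.0275,0,-0.495]],
  ],
)

```text
time_s: 5.68
tool_pos: [0.571, 0.0493, 0.0039]
tool_rot: [179.7, -0.0, 87.0]
force: [0.2, -1.1, -0.2]
grip_width: 0.032
```

```bash
python3 look.py
```

```text
5.6833 [0.571  0.0493 0.0039] [ 1.7969e+02 -4.0000e-02  8.7040e+01] [ 0.2  -1.08 -0.19]
pot [0.5735 0.1083] r 0.0273 in tool 0.0591 -0.0005
in fork -0.123 -0.0017
```

>>> servo_tool(
  plan=[
    [[0.032,0.004,0,0,0],[0.032,0.009,0,0,0],[0.032,0.014,0,0,0],[0.032,0.019,0,0,0],[0.032,0.024,0,0,0],[0.032,0.029,0,0,0],[0.032,0.034,0,0,0],[0.032,0.039,0,0,0],[0.032,0.044,0,0,0],[0.032,0.049,0,0,0],[0.032,0.053,0,0,0],[0.032,0.056,0,0,0]],
  ],
)

```text
time_s: 6.73
tool_pos: [0.5734, 0.106, 0.0038]
tool_rot: [179.7, -0.0, 87.1]
force: [-0.8, -2.9, 0.9]
grip_width: 0.032
```

```bash
python3 look.py w3
```

```text
6.7333 [0.5734 0.106  0.0038] [ 1.7972e+02 -4.0000e-02  8.7090e+01] [-0.84 -2.87  0.92]
pot [0.5763 0.1618] r 0.0275 in tool 0.0559 -0.0
in fork -0.0695 -0.0022
```

View pics/w3.png

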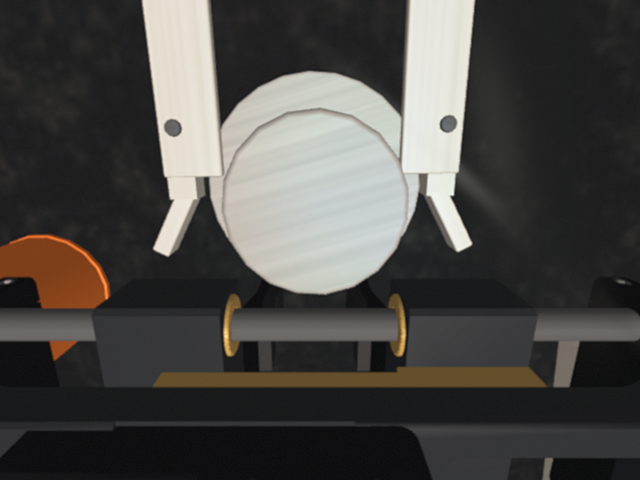

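The pair is entering the fork centrally, with the flange passing under the lips at (222-408, 150). I'll continue slowly.

>>> servo_tool(
  plan=[
    [[0.032,0.003,0,0,0],[0.032,0.006,0,0,0],[0.032,0.009,0,0,0],[0.032,0.012,0,0,0],[0.032,0.015,0,0,0],[0.032,0.018,0,0,0],[0.032,0.021,0,0,0],[0.032,0.024,0,0,0],[0.032,0.027,0,0,0],[0.032,0.03,0,0,0],[0.032,0.033,0,0,0],[0.032,0.035,0,0,0]],
  ],
)

```text
time_s: 7.78
tool_pos: [0.5752, 0.1423, 0.0038]
tool_rot: [179.7, -0.1, 87.1]
force: [-1.2, -2.0, -0.8]
grip_width: 0.0319
```

>>> servo_tool(
  plan=[
    [[0.032,0.001,0,0,0],[0.032,0.002,0,0,0],[0.032,0.003,0,0,0],[0.032,0.004,0,0,0],[0.032,0.005,0,0,0]],
  ],
)

```text
time_s: 8.2
tool_pos: [0.5755, 0.1472, 0.0038]
tool_rot: [179.7, -0.1, 87.1]
force: [0.2, -1.3, 0.6]
grip_width: 0.0323
```

>>> servo_tool(
  plan=[
    [[0.032,0.0007,0,0,0],[0.032,0.0014,0,0,0],[0.032,0.002,0,0,0]],
  ],
)

```text
time_s: 8.45
tool_pos: [0.5755, 0.1492, 0.0038]
tool_rot: [179.7, -0.1, 87.1]
force: [0.9, -2.7, 0.0]
grip_width: 0.032
```

>>> servo_tool(
  plan=[
    [[0.032,0.0007,0,0,0],[0.032,0.0014,0,0,0],[0.032,0.002,0,0,0]],
  ],
)

```text
time_s: 8.7
tool_pos: [0.5756, 0.1505, 0.0038]
tool_rot: [179.7, -0.0, 87.1]
force: [-0.9, -4.6, 0.1]
grip_width: 0.0324
```

>>> servo_tool(
  plan=[
    [[0.032,0.0005,0,0,0],[0.032,0.001,0,0,0],[0.032,0.001,0,0,0]],
  ],
)

```text
time_s: 8.95
tool_pos: [0.5756, 0.1505, 0.0037]
tool_rot: [179.8, 0.0, 87.1]
force: [-0.1, -4.8, -0.0]
grip_width: 0.0319
```

```bash
python3 look.py
```

```text
8.95 [0.5756 0.1505 0.0037] [1.7975e+02 5.0000e-02 8.7080e+01] [-0.07 -4.79 -0.02]
pot [0.5784 0.2062] r 0.0274 in tool 0.0557 -0.0
in fork -0.025 -0.0025
```

It stops advancing at x = -25, consistent with the end of the stop's range. Now I'll press firmly.

>>> servo_tool(
  plan=[
    [[0.032,0.001,0,0,0],[0.032,0.0018,0,0,0],[0.032,0.0022,0,0,0],[0.032,0.0022,0,0,0]],
  ],
)

```text
time_s: 9.33
tool_pos: [0.5756, 0.1506, 0.0037]
tool_rot: [179.8, 0.2, 87.0]
force: [-1.2, -6.4, 1.9]
grip_width: 0.0321
```

>>> servo_tool(
  plan=[
    [[0.032,0.002,0,0,0],[0.032,0.0035,0,0,0],[0.032,0.004,0,0,0],[0.032,0.004,0,0,0],[0.032,0.004,0,0,0]],
  ],
)

```text
time_s: 9.75
tool_pos: [0.5757, 0.1508, 0.0037]
tool_rot: [179.8, 0.4, 86.9]
force: [-1.3, -9.1, 3.0]
grip_width: 0.0324
```

>>> servo_tool(
  plan=[
    [[0.032,0.003,0,0,0],[0.032,0.0045,0,0,0],[0.032,0.005,0,0,0],[0.032,0.005,0,0,0],[0.032,0.005,0,0,0]],
  ],
)

```text
time_s: 10.17
tool_pos: [0.5757, 0.1509, 0.0037]
tool_rot: [179.9, 0.8, 86.8]
force: [-1.9, -11.8, 5.2]
grip_width: 0.0322
```

>>> servo_tool(
  plan=[
    [[0.032,-0.004,0,0,0],[0.032,-0.015,0,0,0],[0.032,-0.02,0,0,0],[0.032,-0.02,0,-0.035,0],[0.05,-0.02,0,-0.07,0],[0.087,-0.01,0,-0.11,0],[0.087,0.015,0,-0.12,0],[0.087,0.045,0,-0.12,0],[0.087,0.0555,0,-0.12,0],[0.087,0.0555,0,-0.12,0],[0.087,0.0555,0,-0.12,0]],
  ],
)

```text
time_s: 11.08
tool_pos: [0.5781, 0.2083, 0.1223]
tool_rot: [180.0, 0.8, 86.9]
force: [0.2, -1.0, -0.3]
grip_width: 0.0707
```

Run:
```python
from cell import *
from h import *
s=readout.get_obs();print(s["time_s"],s["tool_pos"].round(4),s["tool_rot"].round(2),s["grip_width"])
c=read_camera("wrist");P=cloud(c);z=P[...,2]
m=((z>.058)&(z<.073)&(np.hypot(P[...,0]-.5785,P[...,1]-.2065)<.045)).astype(np.uint8)
cs=cv2.findContours(m,0,1)[0]
if cs:
    k=max(cs,key=cv2.contourArea)
    print(cv2.minEnclosingCircle(world(c,k[:,0],.066)[:,:2].astype(np.float32)))
cv2.imwrite("pics/w4.png",c["image"][:,:,::-1])
```

```text
11.0833 [0.5781 0.2083 0.1223] [179.97   0.78  86.89] 0.07071131482685329
((0.5783821940422058, 0.20745447278022766), 0.028354963287711143)
```

View pics/w4.png

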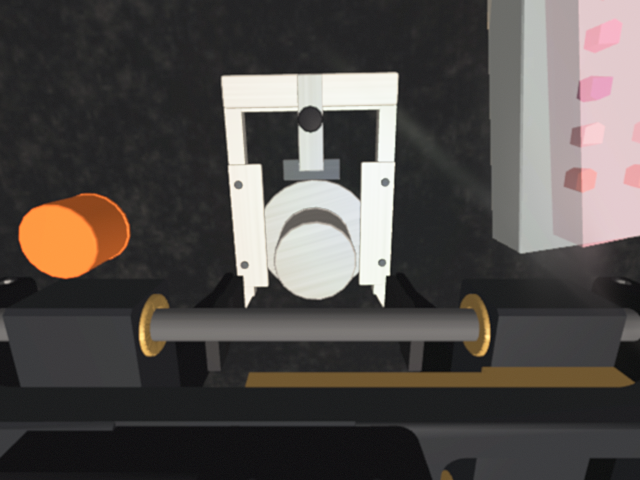

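The flange (315,195) bears on the stop bar (310,170) and the rails are in place. I'll descend over the pot with the jaws open.

>>> servo_tool(
  plan=[
    [[0.087,-0.001,0,0.01,0],[0.087,-0.001,0,0.03,0],[0.087,-0.001,0,0.035,0],[0.087,-0.001,0,0.055,0],[0.087,-0.001,0,0.075,0],[0.087,-0.001,0,0.088,0],[0.087,-0.001,0,0.094,0],[0.087,-0.001,0,0.096,0],[0.087,-0.001,0,0.096,0]],
  ],
)

```text
time_s: 11.88
tool_pos: [0.5784, 0.2038, 0.0261]
tool_rot: [180.0, 0.8, 86.7]
force: [-0.6, 0.5, -0.4]
grip_width: 0.0869
```

>>> servo_tool(
  plan=[
    [[0.07,0,0,0,0],[0.06,0,0,0,0],[0.055,0,0,0,0],[0.05,0,0,0,0],[0.05,0,0,0,0],[0.05,0,0,0,0],[0.05,0,0,0,0],[0.05,0,0,0,0]],
  ],
  force=35,
)

```text
time_s: 12.55
tool_pos: [0.5784, 0.2039, 0.0264]
tool_rot: [180.0, 0.8, 86.7]
force: [-0.0, 0.2, 1.6]
grip_width: 0.054
```

>>> servo_tool(
  plan=[
    [[0.05,0,0,-0.003,0],[0.05,0,0,-0.006,0],[0.05,0,0,-0.009,0],[0.05,0,0,-0.012,0],[0.05,0,0,-0.015,0],[0.05,0,0,-0.018,0],[0.05,0,0,-0.021,0],[0.05,0,0,-0.024,0]],
  ],
)

```text
time_s: 13.22
tool_pos: [0.5797, 0.2047, 0.0521]
tool_rot: [179.8, 0.8, 86.7]
force: [1.2, -0.4, -1.7]
grip_width: 0.054
```

>>> servo_tool(
  plan=[
    [[0.05,0,0,-0.006,0],[0.05,-0.0002,0,-0.014,0],[0.05,-0.0003,0,-0.022,0],[0.05,-0.0005,0,-0.03,0],[0.05,-0.001,0,-0.045,0],[0.05,-0.001,0,-0.06,0],[0.05,-0.001,0,-0.08,0],[0.05,-0.001,0,-0.1,0],[0.05,-0.001,0,-0.12,0]],
  ],
)

```text
time_s: 13.97
tool_pos: [0.5795, 0.2052, 0.174]
tool_rot: [179.8, 0.7, 86.7]
force: [-0.6, 0.5, -2.1]
grip_width: 0.0543
```

Run:
```python
from cell import *
from h import *
s=readout.get_obs();print(s["time_s"],s["tool_pos"].round(4),s["tool_rot"].round(2),s["grip_width"],s["force"])
a=read_camera("wrist")["image"]; b=read_camera("scene")["image"][150:300,200:400]
b=cv2.resize(b,(640,480),interpolation=cv2.INTER_CUBIC)
cv2.imwrite("pics/lift.png",cv2.resize(np.hstack([a,b])[:,:,::-1],(800,300)))
```

```text
13.9667 [0.5795 0.2052 0.174 ] [179.79   0.73  86.71] 0.05431205290289234 [-0.63057425  0.53808462 -2.06621131]
```

View pics/lift.png

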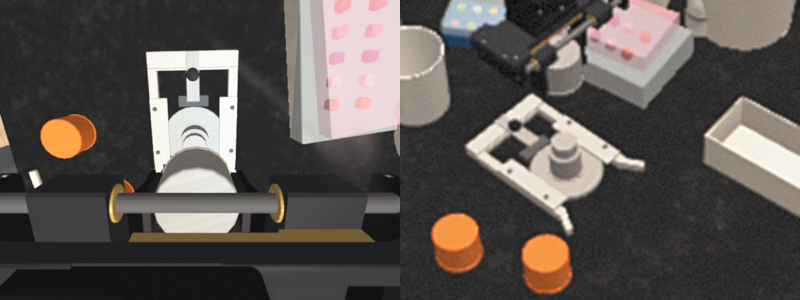

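The outer pot is in the jaws. The inner pot stands on the bench in the fork at about (565,165), with its crown showing. I'll carry the outer pot to the tray.

>>> servo_tool(
  plan=[
    [[0.05,-0.015,0,0,0.05],[0.05,-0.04,0,0,0.15],[0.05,-0.075,0,0,0.26],[0.05,-0.115,0.001,0,0.37],[0.05,-0.155,0.002,0,0.48],[0.05,-0.195,0.003,0,0.59],[0.05,-0.235,0.003,0,0.7],[0.05,-0.275,0.004,0,0.81],[0.05,-0.315,0.004,0,0.92],[0.05,-0.355,0.005,0,1.03],[0.05,-0.39,0.005,0,1.14],[0.05,-0.42,0.006,0,1.24]],
  ],
)

```text
time_s: 15.07
tool_pos: [0.5625, -0.2168, 0.1807]
tool_rot: [179.3, -0.4, 15.2]
force: [0.6, -0.8, -2.0]
grip_width: 0.0547
```

Run:
```python
from cell import *
from h import *
s=readout.get_obs();print(s["time_s"],s["tool_pos"].round(4),s["tool_rot"].round(2),s["grip_width"],s["force"].round(1))
c=read_camera("wrist")
P=cloud(c);z=P[...,2];t=s["tool_pos"]
m=(abs(z-t[2]-.04)<.006)&(np.hypot(P[...,0]-t[0],P[...,1]-t[1])<.05)
q=P[m];print("held pot top",len(q),q.mean(0).round(4) if len(q) else "",q.min(0).round(4),q.max(0).round(4))
yaw=np.radians(s["tool_rot"][2]);f=(q[:,:2]-t[:2])@[np.cos(yaw),np.sin(yaw)];print("front max along tool x",np.percentile(f,99.5), "z",np.median(q[:,2])-t[2])
# tray from wrist
m=((z>.001)&(z<.016)&(np.hypot(P[...,0]-.562,P[...,1]+.253)<.13)).astype(np.uint8)&(c["image"].min(2)>100)
cs=max(cv2.findContours(m.astype(np.uint8),0,1)[0],key=cv2.contourArea)
print("tray",cv2.minAreaRect(world(c,cs[:,0],.012)[:,:2].astype(np.float32)))
cv2.imwrite("pics/w5.png",c["image"][:,:,::-1])
```

```text
15.0667 [ 0.5625 -0.2168  0.1807] [179.3   -0.35  15.22] 0.05466381230735019 [ 0.6 -0.8 -2. ]
held pot top 8512 [ 0.5679 -0.2139  0.2202] [ 0.5403 -0.2505  0.2147] [ 0.5907 -0.1748  0.2267]
front max along tool x 0.02814845468245504 z 0.03961432144506391
tray ((0.5634453296661377, -0.2529541254043579), (0.1563982218503952, 0.15612992644309998), 76.65681457519531)
```

View pics/w5.png

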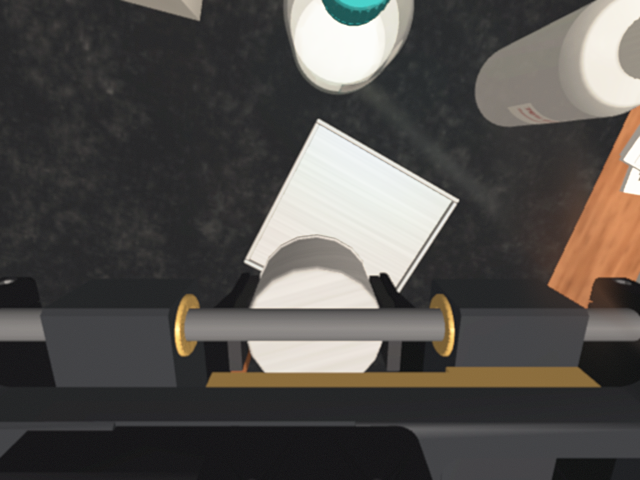

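>>> servo_tool(
  plan=[
    [[0.05,-0.004,0.018,0,0],[0.05,-0.0095,0.035,0,0],[0.05,-0.0095,0.035,0.02,0],[0.05,-0.0095,0.035,0.05,0],[0.05,-0.0095,0.035,0.08,0],[0.05,-0.0095,0.035,0.11,0],[0.05,-0.0095,0.035,0.13,0],[0.05,-0.0095,0.035,0.14,0],[0.05,-0.0095,0.035,0.14,0]],
  ],
)

```text
time_s: 15.87
tool_pos: [0.56, -0.2618, 0.039]
tool_rot: [179.1, -0.0, 14.6]
force: [-0.6, 0.2, -1.1]
grip_width: 0.0544
```

>>> servo_tool(
  plan=[
    [[0.05,0.002,-0.004,0,0],[0.05,0.0045,-0.0083,0.003,0],[0.05,0.0045,-0.0083,0.01,0],[0.05,0.0045,-0.0083,0.016,0],[0.05,0.0045,-0.0083,0.021,0],[0.05,0.0045,-0.0083,0.022,0],[0.05,0.0045,-0.0083,0.022,0]],
  ],
)

```text
time_s: 16.45
tool_pos: [0.5619, -0.2531, 0.0165]
tool_rot: [179.1, 0.0, 14.6]
force: [-0.1, 0.2, -2.4]
grip_width: 0.054
```

Now 6 mm to touchdown; I'll feel for it in small steps.

>>> servo_tool(
  plan=[
    [[0.05,0,0,0.0015,0],[0.05,0,0,0.003,0],[0.05,0,0,0.004,0],[0.05,0,0,0.005,0],[0.05,0,0,0.005,0]],
  ],
)

```text
time_s: 16.87
tool_pos: [0.5618, -0.2531, 0.0113]
tool_rot: [179.1, 0.0, 14.6]
force: [0.5, 0.4, -1.2]
grip_width: 0.0546
```

>>> servo_tool(
  plan=[
    [[0.05,0,0,0.0006,0],[0.05,0,0,0.0012,0],[0.05,0,0,0.0015,0],[0.05,0,0,0.0015,0]],
  ],
)

```text
time_s: 17.2
tool_pos: [0.5621, -0.2532, 0.0108]
tool_rot: [179.1, -0.0, 14.6]
force: [-1.8, 1.2, 6.1]
grip_width: 0.0541
```

Touchdown felt at z = 0.0108, where it was expected (0.0104). Releasing.

>>> servo_tool(
  plan=[
    [[0.056,0,0,0,0],[0.058,0,0,0,0],[0.065,0,0,0,0],[0.075,0,0,0,0],[0.087,0,0,0,0],[0.087,0,0,0,0],[0.087,0,0,0,0],[0.087,0,0,0,0]],
  ],
)

```text
time_s: 17.87
tool_pos: [0.562, -0.2532, 0.0107]
tool_rot: [179.1, 0.0, 14.6]
force: [-0.0, 0.3, -0.7]
grip_width: 0.0845
```

>>> servo_tool(
  plan=[
    [[0.087,0,0,-0.01,0],[0.087,0,0,-0.03,0],[0.087,0,0,-0.06,0],[0.087,0,0,-0.1,0],[0.087,0,0,-0.14,0],[0.087,0,0,-0.18,0],[0.087,-0.04,0,-0.2,0],[0.087,-0.08,0,-0.2,0],[0.087,-0.1,0,-0.2,0],[0.087,-0.1,0,-0.2,0]],
  ],
)

```text
time_s: 18.7
tool_pos: [0.4596, -0.2788, 0.212]
tool_rot: [179.3, -0.1, 14.1]
force: [-1.4, -1.7, -0.1]
grip_width: 0.0869
```

Run:
```python
from cell import *
from h import *
s=readout.get_obs();print(s["time_s"],s["tool_pos"].round(4),s["grip_width"],s["force"].round(1))
ims=[]
for n in("scene","wrist"):
    c=read_camera(n);P=cloud(c);z=P[...,2];ims.append(c["image"])
    for nm,o,lo,hi,h in(("outer",(.563,-.253),.045,.054,.05),("inner crown",(.578,.2065),.055,.068,.063)):
        m=((z>lo)&(z<hi)&(np.hypot(P[...,0]-o[0],P[...,1]-o[1])<.05)).astype(np.uint8)
        cs=cv2.findContours(m,0,1)[0]
        if cs:
            k=max(cs,key=cv2.contourArea)
            print(n,nm,cv2.minEnclosingCircle(world(c,k[:,0],h)[:,:2].astype(np.float32)),np.median(z[m>0]))
cv2.imwrite("pics/end.png",cv2.resize(np.hstack(ims)[:,:,::-1],(800,300)))
```

```text
18.7 [ 0.4596 -0.2788  0.212 ] 0.0869312943240311 [-1.4 -1.7 -0.1]
scene outer ((0.5591064095497131, -0.2528478801250458), 0.02882351353764534) 0.050189202533498456
wrist outer ((0.5629278421401978, -0.25209325551986694), 0.027819443494081497) 0.04997566785003954
```

View pics/end.png

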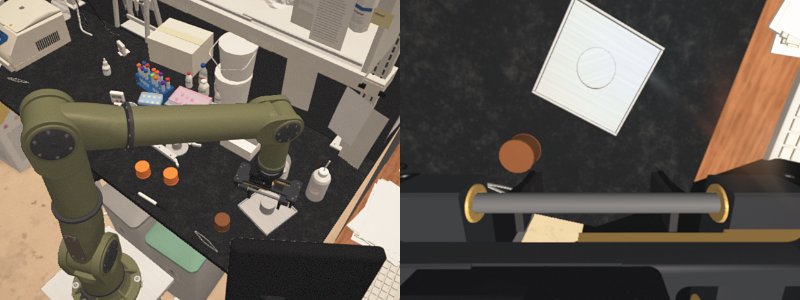

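The outer pot stands about 1 mm from the tray centre, its top 50 mm up as it should be. I'll check the inner pot with the top camera, then hand in.

Run:
```python
from cell import *
from h import *
c=read_camera("top");P=cloud(c);z=P[...,2]
for lo,hi in((.055,.07),(.038,.05),(.004,.0105)):
    m=(z>lo)&(z<hi)&(np.hypot(P[...,0]-.578,P[...,1]-.2065)<.036)
    print(lo,m.sum(),P[m].mean(0).round(4) if m.sum() else "",np.median(z[m]) if m.sum() else "")
print(env.sign_off())
```

```text
0.055 108 [0.5772 0.2064 0.0624] 0.06201723280153992
0.038 55 [0.5704 0.2035 0.0441] 0.04393664154434451
0.004 186 [0.5745 0.203  0.0074] 0.007326440440541759
the job is handed in; nothing more can be done
None
```

The job is done and handed in at about 19 s, inside the 72 s limit. All final checks passed; the hand-in itself gives no verdict.

- **Push:** I pushed the pair by the flange into the fork until it stopped moving, with the flange centre at x ≈ -25 mm. I then pressed with about 12 N measured at the wrist, inside the 4 to 15 N asked. The outer pot was not touched during the push.
- **Lift and place:** I gripped the outer pot with 35 N, lifted it straight off, and lowered it into the tray. Touchdown came at the expected height, with about 6 N upward force at the wrist, before I released it.
- **Outer pot:** the wrist camera puts it about 1 mm from the tray centre, with its top at 50 mm, so it sits flat and mouth down. The scene camera says about 4 mm off, and it read the tray about 4 mm off in the same direction at the start.
- **Inner pot:** the top camera shows it standing on the bench in the fork, crown at 62 mm and flange at 7 mm.
- **Bystanders:** none of my planned paths came near them and the last picture shows nothing out of place, but I did not re-measure where they stand.

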